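Change over the suction manifold on the soil-lab bench

ROBOT

A 7-joint arm with a two-finger parallel gripper is mounted at the origin on the work surface. World frame = base frame: x ahead of the robot, y to its left, z up, the work surface at z = 0. Lengths are in m, angles in rad, forces in N, time in s.
With the tool pointing down it reaches from about 0.425 to 0.925 m from the base axis. Payload 6.8 kg.
Tool frame: the origin (TCP) lies on the front face of the gripper's body, between the roots of the fingers; the fingertips stand 73 mm ahead of it and the grasp point (between the pads) lies 54 mm ahead of it (env.nose_length is the distance from the TCP to the fingertips, in m); z points along the fingers, y is the line along which they close (so a half turn about z gives the same grasp; the last joint's range is limited). The gripper opens to 85 mm and grips with 20 to 120 N. Pads are 22 mm wide; open, the fingers measure 114 mm over their backs; the gripper's body (76 mm by 85 mm) begins 54 mm behind the grasp point. The pads swing forward as they close: fully open they stand 13 mm farther back than shut.
Start: joints at [-1.267, 0.477, 0.022, 1.555, -0.011, 1.109, -0.083], TCP at [0.27, 0.619, 0.304] pointing down, gripper open.
Joint ranges: [-2.96, 2.96], [-0.34, 2.1], [-1.41, 1.46], [0.24, 2.44], [-1.37, 4.51], [0.17, 1.92], [-2.96, 2.96]. Speed limits (rad/s): [2.39, 2.39, 3.14, 3.14, 3.14, 3.14, 3.14].

INTERFACE

Orientations are given as a unit quaternion [w, x, y, z].
In Python, from cell import env, kin, camera, calibration, job gives the robot as it stands. The module is installed in compiled form; this text tells all that it offers. Calls block until the motion is done:
- env.reach(position, orientation): joint-space move of the TCP to a pose.
- env.movel(position, velocity=0.15, rot=None, stop_force=None): straight line of the TCP; rot=None keeps the orientation; velocity is the mean speed in m/s. With stop_force (N) it stops when the force on the tool has changed by that much, and returns True; else False.
- env.goto_joints(angles): joint-space move.
- env.grip(opening, f_grip=None): finger opening in m; f_grip is the grip in N (None keeps the last); returns when the fingers have stopped.
- env.dwell(seconds).
- kin.inverse_kinematics(position, orientation): joint angles nearest the present ones, or None.
- env.get_state(): the state.
- camera(name): name is "scene" or "side" or "wrist"; returns (picture, depth): 480x640x3 uint8, blue, green, red; 480x640 float32, m along the optical axis (not along the pixel's ray), 0 where there is no reading.
- calibration(name): a dict with "fx", "fy", "cx", "cy" (pixels), "rvec" (rotation vector, rad) and "tvec" (3), from world to camera coordinates, as OpenCV has them. Camera axes: x right, y down, z forward; pixel columns grow to the right and rows downward; lengths in m; the calibration is good to about 2 mm. The wrist camera is an equidistant fisheye: a pixel r from the principal point sees the ray r / f radians off the axis. A picture is of the moment at which its call begins: read the wrist's pose just before it. calibration takes no time and is no camera call; for the wrist camera it gives the pose at the moment of the call.
A pose or a line that the arm cannot do raises env.PlanningError and nothing moves.
- job.job_done(): hands the job in; it is judged then, once.
The state is a dict: "time": time; "qpos": joint angles; "joint_velocities": joint speeds; "joint_torque": joint torques, N m; "tcp_pos": TCP position; "orientation": TCP orientation; "force": force on the tool from outside, world axes, zero at the start; "torque": the same for the moment, N m; "opening": finger opening in m; "gripper_force": force on a finger pad.
Only numpy, scipy, OpenCV 4.12 (cv2) and the standard library are available. Lean on these libraries where they do the work, as an engineer would, in place of code of your own. Each camera call takes 0.05 s, during which the arm holds its last target. There are 200 camera calls.

TASK

Change the suction over on the three-valve manifold: first push the round-knobbed slide valve, which is out, fully home, and only then pull the flat-paddle slide valve fully out. Leave the crossbar valve standing out as it is.

Things in the scene. Friction and masses are not known exactly. Their poses are not given: they have to be found in the camera images.
- round_grip (a point): Middle of the black round knob on a slide valve's stem: a barrel 34 mm in diameter, 28 mm long, lying along the stem. Slides along this point's x: -x level out of the block (towards the robot), +x home; z up. 60 mm above the bench; 30 mm before the block's front when home, 70 mm when out. 
- round (a joint): Travel of the round-knobbed valve. 0 = fully home, 0.040 m = fully out, a stop at each end. A spring detent draws it to the nearer end (5 N at the end, easing to none midway), rubbing adds 0.5 N; it stays at either end when let go. It starts out.
- paddle_grip (a point): Middle of the black flat upright paddle on a slide valve's stem: 10 mm thick (y), 28 mm long (x), 34 mm high. Slides along this point's x: -x level out of the block (towards the robot), +x home; z up. 60 mm above the bench; 30 mm before the block's front when home, 70 mm when out. 
- paddle (a joint): Travel of the flat-paddle valve. 0 = fully home, 0.040 m = fully out, a stop at each end. A spring detent draws it to the nearer end (5 N at the end, easing to none midway), rubbing adds 0.5 N; it stays at either end when let go. It starts home.
- crossbar (a joint): Travel of the third valve, ending in a black level crossbar 14 mm thick, 60 mm wide. 0 = home, 0.040 m = out, detent as the others. Starts out, to be left there. Every valve: grey block 70 x 50 mm, top 78 mm above the bench; three stand 160 mm apart in a row on one plate, in any order, facing alike. Stems 10 mm thick.

How it is judged:
On the way, in this order (a step that is already met when the one before it is completed fails the run):
1. the round-knobbed valve is home while the paddle valve is still home (value of joint each of round, paddle below 0.01 m), for 0.2 s.
2. the paddle valve is out with the round-knobbed valve home (value of joint paddle above 0.03 m and value of joint round below 0.01 m), for 0.2 s.
At the end, for the whole second after the job is handed in: The round-knobbed valve is home (within 10 mm of fully in), the paddle valve is out (within 10 mm of fully out), the crossbar valve is still out (within 10 mm), and the first two are at rest (all of step 2 and value of joint crossbar above 0.03 m and velocity of joint round between -0.01 and 0.01 m/s and velocity of joint paddle between -0.01 and 0.01 m/s); the robot touches nothing.
It fails at once if the crossbar valve is pushed in by more than 15 mm (value of joint crossbar below 0.025 m).
It also fails if it takes over 45 s, if anything falls off the work surface, if the arm or the gripper's body presses on something with over 40 N, if the wrist force passes 120 N, or if a joint passes its speed limit or range.

## Working session

There is one attempt and no reset: what is moved stays moved. The work goes in short steps, each a Python script; the robot and the scene stay as the last script left them, time stands still between calls to the robot, and variables do not carry over. Pictures are saved under pics/ and viewed, at most 10 in all, crops included, and the job is handed in when it is done.

```bash
mkdir -p pics
python3 - <<'E'
from cell import env,camera,calibration
import cv2,numpy as np
for n in ("scene","side"):
    p,d=camera(n); cv2.imwrite(f"pics/{n}0.png",p); np.save(f"{n}0.npy",d); print(n,calibration(n),(d>0).mean())
print(env.get_state())
E
```

```text
scene {'fx': 472.3438130143683, 'fy': 472.3438130143683, 'cx': 327.61554280514747, 'cy': 249.83379007541652, 'rvec': array([ 1.44207124,  2.09869394, -0.91204826]), 'tvec': array([ 0.17362645, -0.30824391,  1.20439371])} 0.9959733072916667
side {'fx': 472.4345340176468, 'fy': 472.4345340176468, 'cx': 315.23067185335776, 'cy': 243.3541464681745, 'rvec': array([ 0.5650086 , -2.69799883,  1.12697408]), 'tvec': array([0.56976571, 0.2321305 , 0.5736486 ])} 0.9956608072916666
{'time': 0.1, 'qpos': array([-1.26709952,  0.47771868,  0.02234332,  1.55635387, -0.01149735,
        1.10927831, -0.08308898]), 'joint_velocities': array([ 2.27424249e-03, -1.01340100e-03, -6.53561460e-04, -4.36358303e-03,
        4.02262191e-04, -2.53500278e-05,  1.34176028e-03]), 'joint_torque': array([ 4.25427381e-03, -5.97761393e+01,  1.61349278e+00, -2.81954706e+01,
        1.27645856e-02,  4.97143992e-03, -1.17365138e-05]), 'tcp_pos': array([0.27001158, 0.61819438, 0.30302147]), 'orientation': array([-1.06919748e-04,  2.04431125e-01,  9.78880611e-01, -8.07960693e-04]), 'force': array([ 0.10720168,  0.33169066, -0.6440952 ]), 'torque': array([-0.005617  ,  0.02819755,  0.00813059]), 'gripper_force': 0.0, 'opening': 0.0853852762528307}
```

View pics/scene0.png

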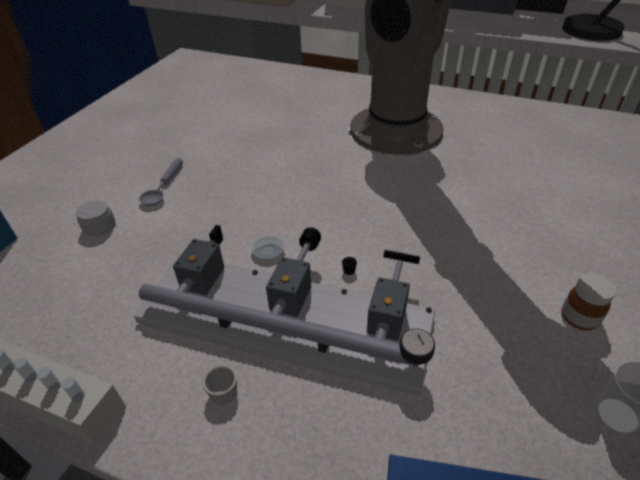

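View pics/side0.png

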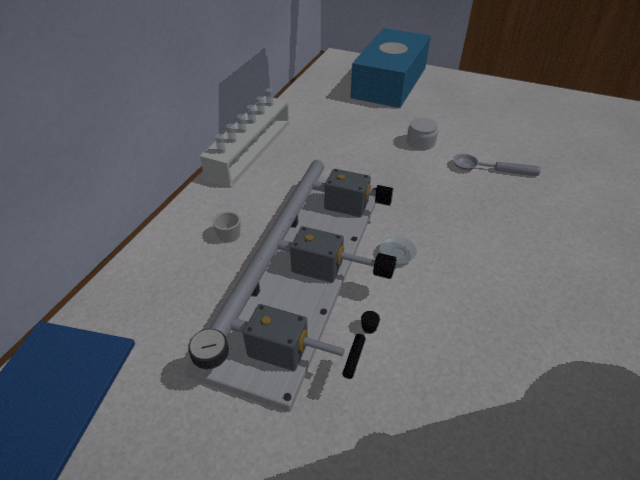

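The scene view shows the paddle at about (216,234), the round knob at (311,239) and the crossbar at (402,257). The side view agrees, with the paddle at (384,195), the round knob at (385,265) and the crossbar at (354,356). A loose black plug lies near the crossbar. Next I'll take the points from depth.

```bash
cat > h.py <<'E'
import cv2,numpy as np
from cell import env,kin,camera,calibration
def cloud(n,d):
    c=calibration(n); R=cv2.Rodrigues(np.asarray(c["rvec"]))[0]; v,u=np.mgrid[:480,:640]
    X=np.stack([(u-c["cx"])/c["fx"]*d,(v-c["cy"])/c["fy"]*d,d],-1)
    return (X-c["tvec"])@R
E
python3 - <<'E'
from h import *
seeds={"scene":dict(paddle=(216,234),round=(311,239),cross=(402,257)),"side":dict(paddle=(384,195),round=(385,265),cross=(354,356))}
blocks={"scene":[(199,254),(289,285),(390,300)],"side":[(348,178),(318,240),(277,322)]}
for n in seeds:
    p=cv2.imread(f"pics/{n}0.png"); d=np.load(f"{n}0.npy"); P=cloud(n,d)
    blk=((p.max(2)<45)&(P[...,2]>.035)&(P[...,2]<.1)&(d>0)).astype(np.uint8)
    k,L,st,ce=cv2.connectedComponentsWithStats(blk)
    for nm,(u,v) in seeds[n].items():
        i=L[v,u]
        if i==0: print(n,nm,"seed missed",p[v,u],P[v,u]); continue
        Q=P[L==i]; print(n,nm,len(Q),ce[i].round(1),np.median(Q,0).round(4),Q.min(0).round(3),Q.max(0).round(3))
    top=((P[...,2]>.073)&(P[...,2]<.083)&(p.max(2)<140)).astype(np.uint8)
    k,L,st,ce=cv2.connectedComponentsWithStats(cv2.erode(top,None))
    C=[]
    for i in range(1,k):
        if st[i,4]>150:
            Q=P[L==i]; r=cv2.minAreaRect((Q[:,:2]*1000).astype(np.float32)); print(n,"top",ce[i].round(),len(Q),r,Q[:,2].mean().round(4))
E
```

```text
scene paddle 163 [216.  234.8] [ 0.5742 -0.1679  0.0678] [ 0.56  -0.175  0.046] [ 0.603 -0.145  0.079]
scene round 306 [310.1 237.9] [ 0.5301 -0.0102  0.0701] [ 0.509 -0.029  0.048] [0.537 0.002 0.078]
scene cross 231 [401.2 256.5] [0.5118 0.1452 0.0642] [0.504 0.116 0.057] [0.518 0.173 0.069]
scene top [592.  23.] 515 ((-749.3941650390625, 447.5721130371094), (164.4853973388672, 160.18629455566406), 75.743896484375) 0.0755
scene top [196. 256.] 758 ((638.6842651367188, -165.48350524902344), (66.31685638427734, 46.93549346923828), 4.4162516593933105) 0.0777
scene top [288. 275.] 882 ((626.13134765625, -6.243783950805664), (67.91960144042969, 45.866939544677734), 4.442079544067383) 0.0777
scene top [597. 285.] 495 ((480.100341796875, 437.7778015136719), (48.3400993347168, 47.686866760253906), 61.881290435791016) 0.075
scene top [389. 297.] 1062 ((613.96875, 152.23272705078125), (67.9453125, 46.2685661315918), 4.646525859832764) 0.0779
scene top [417. 342.] 637 ((676.9302368164062, 209.94403076171875), (41.709720611572266, 42.53138732910156), 65.27104187011719) 0.076
side paddle 277 [383.2 194.6] [ 0.5709 -0.1687  0.0659] [ 0.557 -0.177  0.045] [ 0.584 -0.166  0.079]
side round 429 [384.1 265.2] [ 0.5177 -0.0061  0.0734] [ 0.504 -0.03   0.053] [0.532 0.002 0.079]
side cross 459 [353.4 355.9] [0.5063 0.1473 0.0667] [0.499 0.114 0.057] [0.516 0.174 0.07 ]
side top [348. 181.] 598 ((632.9334106445312, -165.499755859375), (68.79927825927734, 47.404972076416016), 4.788660526275635) 0.0789
side top [318. 243.] 962 ((621.7615966796875, -6.635669708251953), (69.37776184082031, 48.1144905090332), 6.519752025604248) 0.0788
side top [276. 327.] 1531 ((608.6685791015625, 152.37001037597656), (69.63619232177734, 47.73374557495117), 4.008381366729736) 0.0788
side top [208. 345.] 824 ((674.780517578125, 209.6967315673828), (43.800682067871094, 42.544654846191406), 33.709800720214844) 0.077
```

```bash
cat >> h.py <<'E'
T=np.arctan2(.0247,.3178); ax=np.array([np.cos(T),np.sin(T),0]); Q=[0,-np.sin(T/2),np.cos(T/2),0]
B=dict(paddle=np.array([.636,-.1655,0]),round=np.array([.624,-.0065,0]))  # block centres
def at(n,back,z): return B[n]-ax*back+[0,0,z]   # back = distance behind block centre
E
python3 - <<'E'
from h import *
env.grip(0.0,40)
env.reach(at("round",148,0.22) if 0 else at("round",.148,.22),Q)
env.movel(at("round",.148,.114),.12)
print(env.get_state()["time"],env.get_state()["tcp_pos"])
r=env.movel(at("round",.085,.114),.04,stop_force=14)
s=env.get_state(); print(r,s["time"],s["force"],(B["round"]-s["tcp_pos"])@ax)
if not r:
    r=env.movel(at("round",.078,.114),.02,stop_force=14); s=env.get_state(); print(r,s["force"],(B["round"]-s["tcp_pos"])@ax)
env.movel(s["tcp_pos"]-ax*.05,.1); print(env.get_state()["force"])
p,d=camera("side"); cv2.imwrite("pics/side1.png",p)
E
```

```text
4.3 [ 0.4768963  -0.01798787  0.11451636]
True 5.6833 [-0.54274698 -0.32467925  0.46811596] 0.090491664523848
[0.81788284 0.06279296 0.17221158]
```

View pics/side1.png

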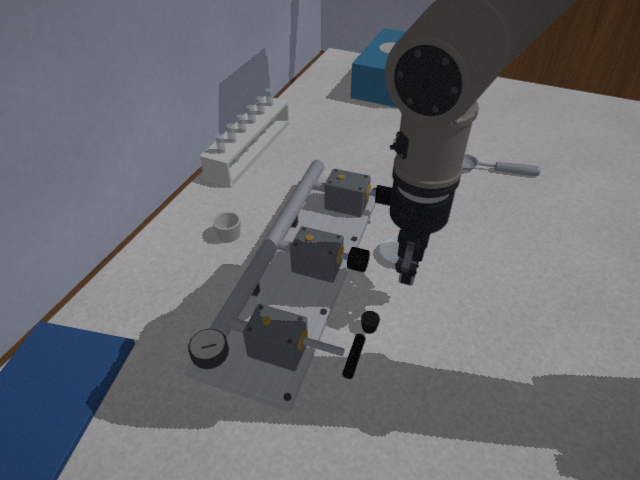

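The round knob now sits at (358,259), close against its block. The push stopped at 90 mm, where I expected home, so the round valve is home. The paddle at (384,195) hasn't moved, and I'll pull it next.

Run:
```python
from h import *
p0=env.get_state()["tcp_pos"]; env.movel([p0[0],p0[1],.2],.15)
env.grip(.05)
env.reach(at("paddle",.066,.2),Q)
print(env.movel(at("paddle",.066,.114),.1,stop_force=15))
env.grip(0,40); s=env.get_state(); print(s["opening"],s["gripper_force"],s["force"])
r=env.movel(at("paddle",.110,.114),.04,stop_force=25); s=env.get_state(); print(r,s["opening"],s["force"],(B["paddle"]-s["tcp_pos"])@ax)
env.grip(.05); s=env.get_state(); print(s["force"],s["time"])
env.movel(s["tcp_pos"]+[0,0,.13],.1)
env.reach([.42,-.32,.3],Q)
p,d=camera("side"); cv2.imwrite("pics/side2.png",p)
p,d=camera("scene"); cv2.imwrite("pics/scene2.png",p); P=cloud("scene",d); print(env.get_state()["time"])
for n in B:
    rel=P-B[n]; X=-rel@ax; Y=rel@np.array([-ax[1],ax[0],0]); m=(X>.036)&(X<.16)&(abs(Y)<.03)&(P[...,2]>.066)&(P[...,2]<.085)&(p.max(2)<50)
    print(n,m.sum(),np.percentile(X[m],[5,50,95]).round(4))
```

```text
False
0.009376766740828416 42.4167537689209 [ 2.01129819 -4.97532727  0.83854306]
False 0.009837569253828332 [ 12.59726328  -6.4752833  -10.97136756] 0.10622566658643164
[ 0.13051249  0.75276378 -0.3054539 ] 11.5417
13.875
paddle 83 [0.0905 0.0993 0.1127]
round 230 [0.0506 0.0589 0.0733]
```

View pics/side2.png

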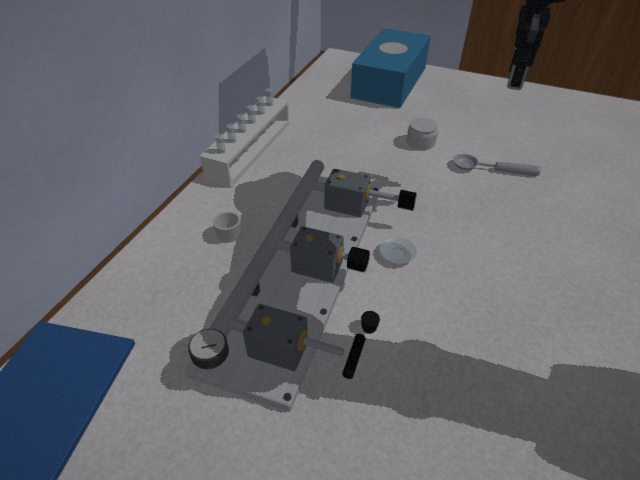

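The paddle is out at (407,200), the round knob is home at (358,259), and the crossbar is still out at (354,356). The arm is clear of everything.

```bash
python3 -c "
from cell import job
print(job.job_done())"
```

```text
the job is handed in; nothing more can be done
None
```

I pushed the round-knobbed valve home, then pulled the paddle valve out; the final pictures confirm both and show the crossbar valve still out, and I handed the job in about 14 s into the 45 s limit (no verdict came back).

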